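# Clamp a dot-blot manifold crosswise

### The arm

A 6-joint arm with a two-finger parallel gripper is mounted at the origin on a cart in front of the work surface, level with it; the furniture and walls round the work are solid. World frame = base frame: x ahead of the robot, y to its left, z up, the work surface at z = 0. Lengths are in m, angles in degrees, forces in N, time in s.
With the tool pointing down it reaches from about 0.25 to 0.725 m from the base axis. Payload 9.7 kg.
Tool frame: the origin (TCP) lies midway between the tips of the shut fingers; the grasp point (between the pads) lies 19 mm behind it; z points along the fingers, y is the line along which they close (so a half turn about z gives the same grasp; the last joint's range is limited). The gripper opens to 85 mm and grips with 20 to 120 N. Pads are 22 mm wide; open, the fingers measure 114 mm over their backs; the gripper's body (76 mm by 85 mm) begins 54 mm behind the grasp point. The pads swing forward as they close: fully open they stand 13 mm farther back than shut.
Start: joints at [76.49, 4.979, 10.078, 95.1, 0, 90], TCP at [0.128, 0.535, 0.231] pointing down, gripper open.
Joint ranges: [-179.16, 179.16], [-48.56, 103.87], [-65.8, 70.77], [-126.05, 130.52], [-82.76, 87.17], [-180, 180]. Speed limits (degrees/s): [127.2, 127.2, 147.25, 180, 180, 180].

### API

Orientations are given as [roll, pitch, yaw] about the fixed x, y, z axes, in that order (R = Rz(yaw) Ry(pitch) Rx(roll)).
In Python, from workcell import * gives the robot as it stands.
- The arm moves only by the tool servo_tool, never from a script. Its argument "moves" is a list of rows, each a list of 4 numbers: the shift along the world's x, y, z in normalised numbers (1 is 1000 mm), then the turn about the world's z in parts of the range, where 1.0 means 2 pi rad. A call has 1 to 20 rows; each row is the pose to reach, as a shift and turn from the pose commanded when the call began; what a row does not reach only later rows make up. A row lasts 1/12 s, in which the tool goes at most 41.7 mm and 7.16 degrees, less where a joint would pass 70% of its speed; a pose out of reach is approached as far as the arm can. Shift and turn numbers lie between -1 and 1, and a call with a number outside is refused. A call with a gripper value outside its range is refused whole. "claw" is the closure, from 0 (fully open) to 1 (shut), set as the call begins (left out, the last holds). The fingers move at their own pace and stop on an object; "force" is the grip in N (left out, the last holds). Time passes only in rows, so rows that repeat a pose let the fingers close. It gives the time, the measured TCP pose, the force, the opening and the grip force at its end, in the units of the state.
- get_obs(): the state, without advancing time (a new reading comes with each control period).
- camera(name): name is "scene" or "side" or "wrist"; returns the picture (420x560x3 uint8, red, green, blue); there is no depth.
- get_calibration(name): a dict with "fx", "fy", "cx", "cy" (pixels), "k1" (the pictures are not rectified: a ray, as slopes to the right and down, at radius r is drawn at 1 + k1 r^2 times it, then the intrinsics apply), "rvec" (rotation vector, rad) and "tvec" (3), from world to camera coordinates, as OpenCV has them; the wrist camera has in their place "tool_from_camera" (4x4, takes a point from camera to tool coordinates, whose origin is the TCP and whose axes are the flange's). Camera axes: x right, y down, z forward; pixel columns grow to the right and rows downward; lengths in m; the calibration is good to about 2 mm. A picture is of the moment at which its call begins: read the wrist's pose just before it. get_calibration takes no time and is no camera call.
- job_done(): hands the job in; it is judged then, once.
The state is a dict: "time": time; "q": joint angles; "qd": joint speeds; "joint_efforts": joint torques, N m; "ee_pos": TCP position; "tcp_rot": TCP orientation; "wrist_force": force on the tool from outside, world axes, zero at the start; "torque": the same for the moment, N m; "opening": finger opening in m; "grasp_force": force on a finger pad.
Only numpy, scipy, OpenCV 4.12 (cv2) and the standard library are available. Lean on these libraries where they do the work, as an engineer would, in place of code of your own. Each camera call takes 0.05 s, during which the arm holds its last target. There are 200 camera calls.

### The job

The blotting manifold is stacked up ready for the vacuum, but its four corner clamp levers are still raised. With a fingertip, gently press the levers down one after another until each lies fully flat, crosswise so that the gasket is squeezed evenly: first the lever at the corner beside the hose nozzle, then the one diagonally opposite, then the other lever at the nozzle's end, and last the remaining one. Do not pick up or shove the manifold, and leave the things around it where they are.

Things in the scene. Friction and masses are not known exactly. Their poses are not given: they have to be found in the camera images.
- manifold: dot-blot manifold, 1 kg, loose on rubber feet: dark grey base 130 mm (x) by 158 mm (y), top at z 34; white 96-hole well plate on it, top at z 51; dark steel hinge cheeks at the corners up to z 68. Origin: centre of its underside, z up. A metal hose nozzle sticks out 32 mm from the -y end at x -40, z 19, beside the (-x,-y) corner. On each long side (x -55 and +55) are two aluminium clamp levers
- lever_port (a joint): angle of the lever at the (-x,-y) corner, beside the nozzle: 0 = flat, at a hard stop; positive = raised; starts at 0.4 to 0.7. All levers: hinge line along the manifold's x at y -66 or +66, z 60, pointing towards the middle of the long side. A cam on each squeezes the plate down: pressing at the pad meets 4 to 6 N all the way (over 30 N is too rough), and it stays where it is left
- lever_port_pad (a point): centre of the top face of that lever's thumb pad, where a fingertip presses: pad 17 mm along the lever, 16 mm wide, centred 40 mm from the hinge, its top 5.5 mm above the lever's centre line; lever tip 48 mm from the hinge. Flat, this point is at x -55, y -26, z 65.5 mm in the manifold's frame; it moves on an arc about the hinge
- lever_opposite (a joint): angle of the lever at the (+x, +y) corner, across the diagonal from the nozzle's corner; as above
- lever_opposite_pad (a point): top of its thumb pad; flat at x = +55, y = +26, z = 65.5 mm in the manifold's frame
- lever_port_end (a joint): angle of the lever at the (+x, -y) corner, the other one at the nozzle's end; as above
- lever_port_end_pad (a point): top of its thumb pad; flat at x = +55, y = -26, z = 65.5 mm in the manifold's frame
- lever_last (a joint): angle of the lever at the (-x, +y) corner; as above
- lever_last_pad (a point): top of its thumb pad; flat at x = -55, y = +26, z = 65.5 mm in the manifold's frame
- reservoir: bystander: empty white reagent trough, 53 x 108 x 27 mm, loose, beside the manifold's +y end; origin under its centre
- forceps: bystander: steel forceps lying flat, 14 x 122 x 8 mm, loose, beside the manifold's -x side; origin under the centre
- beaker: bystander: clear plastic beaker, 65 mm across, 77 mm high, loose, on the right; origin under its centre
- petri_dish: bystander: closed petri dish, 59 mm across, 15 mm high, loose, on the left; origin under its centre
Not all that is in view belongs to the job. There is more than one size of the manifold; the job needs the larger.

How it is judged (in metres and radians):
On the way, in this order (a step that is already met when the one before it is completed fails the run):
1. the lever beside the nozzle is flat (value of joint lever_port below 0.08 rad), for 0.1 s.
2. the diagonally opposite lever is flat (value of joint lever_opposite below 0.08 rad), for 0.1 s.
3. the other lever at the nozzle's end is flat (value of joint lever_port_end below 0.08 rad), for 0.1 s.
4. the last lever is flat (value of joint lever_last below 0.08 rad), for 0.1 s.
At the end, for the whole second after the job is handed in: All four levers lie flat (within 0.08 rad) and stay so; the manifold stands level and at rest within 20 mm of where it was; the trough, forceps, beaker and petri dish are within 20 mm of where they were (value of joint each of lever_port, lever_opposite, lever_port_end, lever_last below 0.08 rad and distance of each of manifold, reservoir, forceps, beaker, petri_dish from where it was at the start of the episode below 0.02 m and angle between manifold's own z axis and vertical below 0.05 rad and linear speed of manifold below 0.01 m/s); the robot touches nothing.
It fails at once if a lever or the manifold was pressed with more than 30 N by the fingers, or touched hard by the rest of the arm (contact force between manifold and the fingers above 30 N or contact force between manifold and the arm above 10 N).
It fails at once if the manifold was lifted or tipped (height (world z) of manifold above 0.008 m or angle between manifold's own z axis and vertical above 0.08 rad).
It fails at once if the manifold was shoved more than 20 mm (distance of manifold from where it was at the start of the episode above 0.02 m).
It fails at once if a bystander was moved (distance of any of reservoir, forceps, beaker, petri_dish from where it was at the start of the episode above 0.02 m).
It also fails if it takes over 48 s, if anything falls off the work surface, if the arm or the gripper's body presses on something with over 40 N, if the wrist force passes 120 N, or if a joint passes its speed limit or range.

## Working session

There is one attempt and no reset: what is moved stays moved. The work goes in short steps, Python scripts to look and compute and a tool call to move; the robot and the scene stay as the last step left them, time stands still between calls to the robot, and variables do not carry over. Pictures are saved under pics/ and viewed, at most 10 in all, crops included, and the job is handed in when it is done.

Besides the shell and the picture viewer there is one more tool, called after "Call:" by a JSON object that holds its "api" and its "payload". servo_tool: Moves the arm, as the interface text tells. Its arguments: {"type":"object","properties":{"moves":{"type":"array","items":{"type":"array","items":{"type":"number"}}},"claw":{"type":"number"},"force":{"type":"number"}},"required":["moves"]}

```bash
mkdir -p pics; ls; python3 - <<'E'
from workcell import *
import cv2,numpy as np
o=get_obs();print(o)
a=[cv2.cvtColor(camera(n),cv2.COLOR_RGB2BGR) for n in("scene","side","wrist")]
for n,i in zip(("scene","side","wrist"),a):
    cv2.imwrite(f"pics/{n}0.png",i);print(n,get_calibration(n))
E
```

```text
pics
{'time': 0.0, 'q': array([7.64909833e+01, 5.01247241e+00, 1.00346314e+01, 9.50989927e+01,
       6.08517550e-04, 9.00016589e+01]), 'qd': array([-0.0485159 , -0.06015627,  0.0441262 ,  0.01329166,  0.08636455,
       -0.01212446]), 'joint_efforts': array([-4.33082814e-04, -5.20390999e+01,  4.64798570e+01,  1.65965891e-02,
       -1.21334720e-04, -5.36212610e-06]), 'ee_pos': array([0.12842421, 0.53456769, 0.23057148]), 'tcp_rot': array([-1.79923166e+02, -6.06292443e-04,  1.66489324e+02]), 'wrist_force': array([ 1.22778967, -0.38663349, -0.16746698]), 'torque': array([ 0.0072518 ,  0.03408452, -0.02219461]), 'grasp_force': 0.0, 'opening': 0.08543766514894839}
scene {'fx': 390.2655635524346, 'fy': 390.2655635524346, 'cx': 278.2471885633334, 'cy': 211.1744845391931, 'k1': -0.01877179744981322, 'rvec': array([ 1.15698617, -2.33082933,  1.01661748]), 'tvec': array([0.33254985, 0.36614266, 0.58880395])}
side {'fx': 409.787279733832, 'fy': 409.787279733832, 'cx': 277.26709561885946, 'cy': 216.70970825499435, 'k1': -0.08083862455351219, 'rvec': array([ 0.65410808, -2.5999796 ,  1.16522688]), 'tvec': array([0.49788016, 0.22745937, 0.82474204])}
wrist {'fx': 334.3917813202925, 'fy': 334.3917813202925, 'cx': 280.7668975059718, 'cy': 217.32280968564848, 'k1': -0.04664885928685272, 'tool_from_camera': array([[ 3.30113436e-04, -9.51977119e-01, -3.06169000e-01,
         7.94262219e-02],
       [ 9.99999943e-01,  3.34151032e-04,  3.92243535e-05,
         6.22361950e-04],
       [ 6.49660004e-05, -3.06168996e-01,  9.51977175e-01,
        -1.42449077e-01],
       [ 0.00000000e+00,  0.00000000e+00,  0.00000000e+00,
         1.00000000e+00]])}
```

View pics/scene0.png

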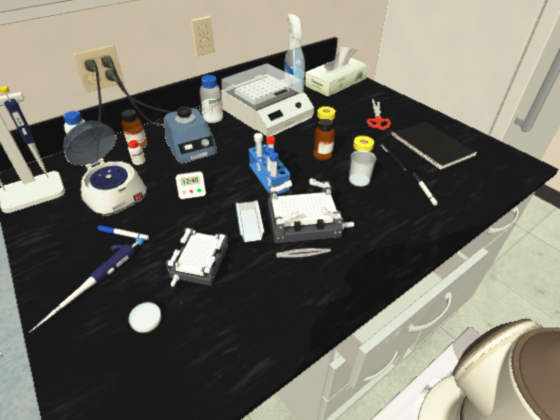

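View pics/side0.png

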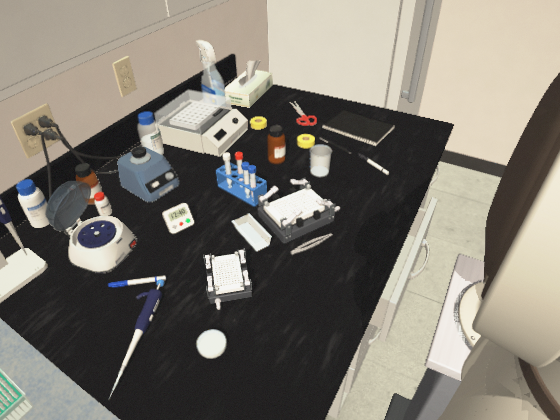

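View pics/wrist0.png

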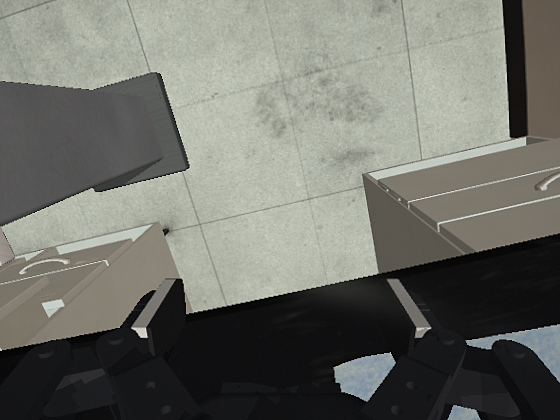

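The larger manifold is at scene (305,215) and side (297,210), with its nozzle pointing right: scene (348,225), side (336,208). The small one at scene (198,256) is the decoy. The trough is to its left and the forceps below it. I'll enlarge both views for measuring.

```bash
cat > h.py <<'E'
import numpy as np,cv2
from workcell import *
def K(c): return np.array([[c['fx'],0,c['cx']],[0,c['fy'],c['cy']],[0,0,1.]]),np.array([c['k1'],0,0,0.])
def ext(n):
    c=get_calibration(n)
    if n!='wrist': return cv2.Rodrigues(c['rvec'])[0],c['tvec'],*K(c)
    from scipy.spatial.transform import Rotation as Ro
    o=get_obs();T=np.eye(4);T[:3,:3]=Ro.from_euler('xyz',o['tcp_rot'],degrees=True).as_matrix();T[:3,3]=o['ee_pos']
    W=np.linalg.inv(T@c['tool_from_camera']);return W[:3,:3],W[:3,3],*K(c)
def proj(e,P):
    R,t,k,d=e;return cv2.projectPoints(np.atleast_2d(np.array(P,float)),cv2.Rodrigues(R)[0],t,k,d)[0][:,0]
def ray(e,p):
    R,t,k,d=e;u=cv2.undistortPoints(np.array([[p]],float),k,d)[0,0]
    v=R.T@np.array([*u,1]);return -R.T@t,v/np.linalg.norm(v)
def atz(e,p,z): c,v=ray(e,p);return c+v*(z-c[2])/v[2]
def tri(es,ps):
    A=0;b=0
    for e,p in zip(es,ps):
        c,v=ray(e,p);M=np.eye(3)-np.outer(v,v);A=A+M;b=b+M@c
    return np.linalg.solve(A,b)
E
python3 - <<'E'
from h import *
a=cv2.imread('pics/scene0.png')[165:265,230:363];b=cv2.imread('pics/side0.png')[165:265,220:353]
for n,i in(('a',a),('b',b)):
    cv2.imwrite(f'pics/crop_{n}.png',cv2.resize(i,None,fx=6,fy=6,interpolation=cv2.INTER_CUBIC))
es,ed=ext('scene'),ext('side')
print(tri([es,ed],[(348,225),(337,208)]), atz(es,(305,215),.05),atz(ed,(297,208),.05))
E
```

```text
[ 0.46503323 -0.13831004  0.03366415] [ 0.53623707 -0.06804684  0.05      ] [ 0.54975853 -0.0739504   0.05      ]
```

View pics/crop_a.png

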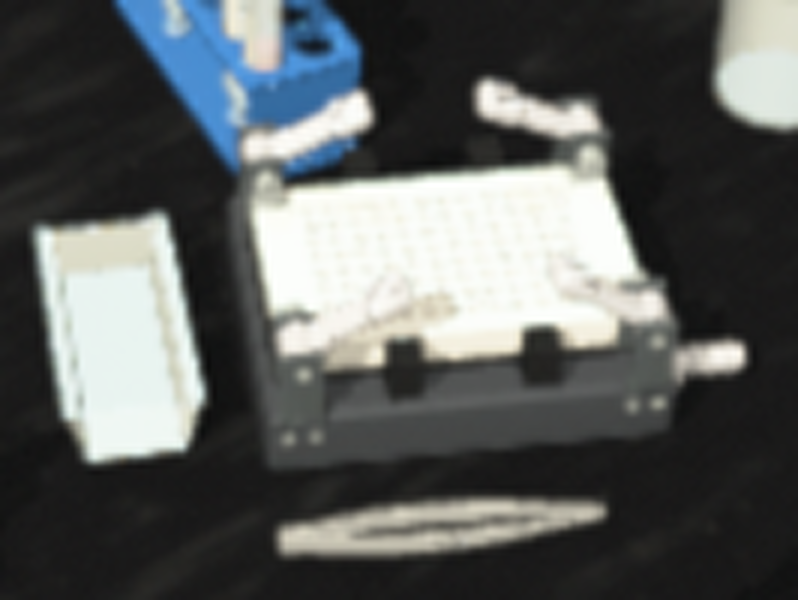

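View pics/crop_b.png

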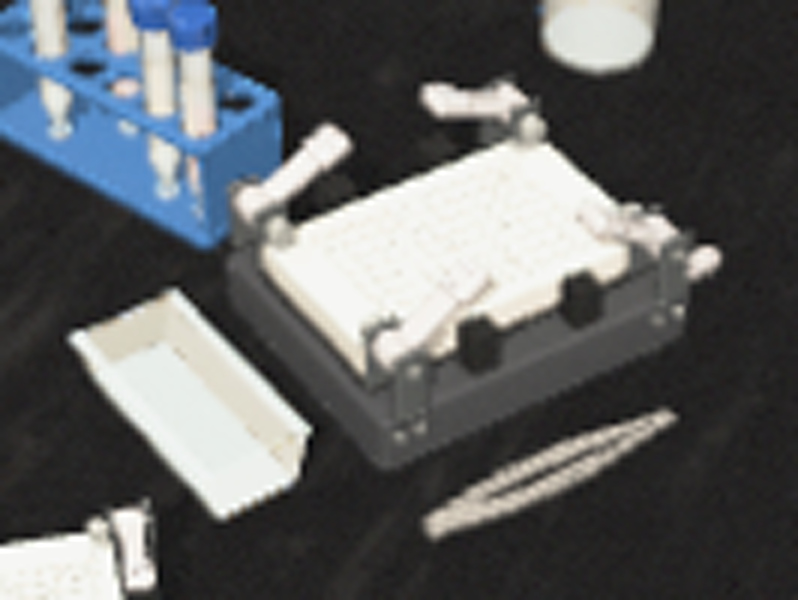

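Crop pixel positions, taken at 6x (scene / side):

| Feature | Scene | Side |
|---|---|---|
| Nozzle tip | (745,357) | (718,260) |
| Near-left bottom corner | (270,468) | (388,470) |
| Port lever tip | (553,262) | (585,215) |
| Last lever tip | (400,285) | (490,282) |
| Opposite lever tip | (365,103) | (340,138) |
| Port_end lever tip | (485,95) | (428,95) |

All four levers are raised. Next I fit the pose.

```bash
cat > fit.py <<'E'
from h import *
from scipy.optimize import least_squares
import sys
S=lambda u,v:((u+.5)/6-.5+230,(v+.5)/6-.5+165)
D=lambda u,v:((u+.5)/6-.5+220,(v+.5)/6-.5+165)
es,ed=ext('scene'),ext('side')
L={'port':(-1,-1),'opposite':(1,1),'port_end':(1,-1),'last':(-1,1)}
fix=[((-65,79,0),S(270,468),D(388,470)),((-65,-79,0),S(672,430),D(685,308)),((-40,-111,19),S(745,357),D(718,260))]
tips={'port':(S(553,262),D(585,215)),'opposite':(S(368,103),D(342,138)),'port_end':(S(482,95),D(428,95)),'last':(S(400,285),D(490,282))}
hin={'port':(S(655,302),D(672,235)),'opposite':(S(255,148),D(250,203)),'port_end':(S(590,118),D(515,105)),'last':(S(290,335),D(388,345))}
def lev(n,r,h,a):
    sx,sy=L[n];return (55*sx,sy*(66-r*np.cos(a)+h*np.sin(a)),60+r*np.sin(a)+h*np.cos(a))
def W(p,P):
    P=np.array(P,float)/1000;c,s=np.cos(p[2]),np.sin(p[2])
    return np.array([p[0]+c*P[0]-s*P[1],p[1]+s*P[0]+c*P[1],P[2]])
if __name__=='__main__':
    for k in tips: print(k,'tip',tri([es,ed],tips[k]).round(4),'hinge',tri([es,ed],hin[k]).round(4))
    for P,a,b in fix: print(P,tri([es,ed],[a,b]).round(4))
    def f(x):
        r=[]
        for P,a,b in fix: r+=[proj(es,W(x,P))[0]-a,proj(ed,W(x,P))[0]-b]
        for i,k in enumerate(L):
            for P,q in((lev(k,48,3,x[3+i]),tips[k]),(lev(k,0,0,0),hin[k])): r+=[proj(es,W(x,P))[0]-q[0],proj(ed,W(x,P))[0]-q[1]]
        return np.concatenate(r)
    s=least_squares(f,[.54,-.07,0,.5,.5,.5,.5],loss='soft_l1');print(s.x.round(4),np.degrees(s.x[2]));print(s.fun.reshape(-1,4).round(1))
    for i,k in enumerate(L): print(k,'pad now',W(s.x,lev(k,40,5.5,s.x[3+i])).round(4),'flat',W(s.x,lev(k,40,5.5,0)).round(4))
E
python3 fit.py
```

```text
port tip [ 0.4998 -0.0823  0.0888] hinge [ 0.4721 -0.1096  0.0713]
opposite tip [ 0.6182 -0.0911  0.0815] hinge [ 0.6428 -0.0534  0.0621]
port_end tip [ 0.5979 -0.1336  0.0809] hinge [ 0.5747 -0.1731  0.0611]
last tip [ 0.514  -0.0212  0.0973] hinge [0.5459 0.0029 0.0659]
(-65, 79, 0) [0.5381 0.0178 0.0114]
(-65, -79, 0) [ 0.4627 -0.118   0.0175]
(-40, -111, 19) [ 0.468  -0.1634  0.0164]
[ 0.5617 -0.0878 -0.525   0.554   0.35    0.3643  0.3878] -30.078818409674305
[[-0.2  0.7 -1.6  1.1]
 [-0.2  1.  -0.1  5.3]
 [-0.8 -1.3 -1.1 -1.6]
 [ 0.   0.3 -0.2 -0.4]
 [-0.9  1.3 -2.6 -0.5]
 [ 1.1  0.2  0.2 -1.3]
 [ 1.7  0.2  1.1 -0.6]
 [ 0.2 -0.1  0.1  0.3]
 [-0.7  1.2 -0.8 -0.6]
 [ 3.1  0.6 -1.2 -2.4]
 [ 1.8  0.7  0.6 -0.1]]
port pad now [ 0.4966 -0.0905  0.0857] flat [ 0.5011 -0.0828  0.0655]
opposite pad now [ 0.6245 -0.0892  0.0789] flat [ 0.6223 -0.0929  0.0655]
port_end pad now [ 0.594  -0.1419  0.0794] flat [ 0.5963 -0.1379  0.0655]
last pad now [ 0.5297 -0.0334  0.0802] flat [ 0.5271 -0.0378  0.0655]
```

The fit puts the manifold at about (0.562, -0.088) with yaw about -30°. The triangulated heights agree with the text: nozzle about 16 mm, hinges about 62 mm, tips 81 to 97 mm. I'll move over it with the fingers shut and refine with the wrist camera.

The manual's scale: shifts go in shares of 1000 mm and turns go in shares of 2 pi rad. Converting my numbers, -66.5 cm / 100 = -0.665, 41 cm / 100 = 0.41, -1.86 rad / 6.2832 = -0.296.

Call:
{"api": "servo_tool", "payload": {"moves": [[0.04, -0.06, 0.02, -0.0159], [0.06, -0.1, 0.02, -0.035], [0.41, -0.665, 0.02, -0.296], [0.41, -0.665, 0.02, -0.296], [0.41, -0.665, 0.02, -0.296], [0.41, -0.665, 0.02, -0.296], [0.41, -0.665, 0.02, -0.296], [0.41, -0.665, 0.02, -0.296], [0.41, -0.665, 0.02, -0.296], [0.41, -0.665, 0.02, -0.296], [0.41, -0.665, 0.02, -0.296], [0.41, -0.665, 0.02, -0.296], [0.41, -0.665, 0.02, -0.296], [0.41, -0.665, 0.02, -0.296], [0.41, -0.665, 0.02, -0.296], [0.41, -0.665, 0.02, -0.296], [0.41, -0.665, 0.02, -0.296], [0.41, -0.665, 0.02, -0.296], [0.41, -0.665, 0.02, -0.296], [0.41, -0.665, 0.02, -0.296]], "claw": 1}}

```text
time: 1.82
ee_pos: [0.5404, -0.1347, 0.249]
tcp_rot: [-179.9, 0.1, 59.7]
wrist_force: [1.6, 0.5, -0.6]
opening: 0.0005
grasp_force: 0.0
```

Call:
{"api": "servo_tool", "payload": {"moves": [[0, 0, 0, 0], [0, 0, 0, 0], [0, 0, 0, 0], [0, 0, 0, 0]]}}

```text
time: 2.15
ee_pos: [0.5382, -0.1292, 0.2518]
tcp_rot: [180.0, -0.0, 60.0]
wrist_force: [0.3, 0.3, -0.7]
opening: -0.0001
grasp_force: 0.0
```

```bash
python3 - <<'E'
from h import *
import pickle
e=ext('wrist');i=camera('wrist');o=get_obs();print(o['q'],o['ee_pos'],o['tcp_rot'],o['wrist_force'],o['qd'].max())
pickle.dump(e,open('w1.pkl','wb'));i=cv2.cvtColor(i,cv2.COLOR_RGB2BGR);cv2.imwrite('pics/w1.png',i)
E
```

```text
[-1.35066175e+01  5.94055349e+00  1.34179384e+01  9.74290662e+01
  2.62361738e-03  1.06496721e+02] [ 0.53822536 -0.1292688   0.25185111] [ 1.79954415e+02 -1.62362132e-02  5.99966690e+01] [-0.31534816 -0.75491148 -0.31485725] 0.2243925967276909
```

View pics/w1.png

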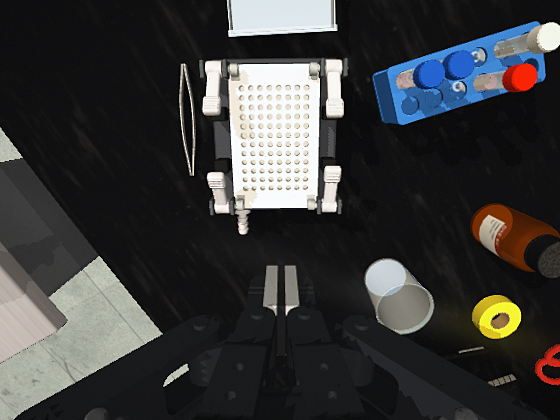

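The wrist view shows the manifold square to the tool, with its axes along the image. Port lever runs from hinge (217,207) to tip (217,172). Opposite runs (334,66) to (335,116), port_end (331,207) to (332,166), and last (212,66) to (211,116). The nozzle tip is at (243,234), the beaker base at about (405,315), and the tube rack is to the right.

```bash
python3 - <<'E'
from fit import *
import pickle
ew=pickle.load(open('w1.pkl','rb'))
wt={'port':(217,172),'opposite':(335,116),'port_end':(333,166),'last':(211,116)}
wh={'port':(217,207),'opposite':(334,66),'port_end':(331,207),'last':(212,66)}
def f(x):
    r=[]
    for P,a,b in fix: r+=[.3*(proj(es,W(x,P))[0]-a),.3*(proj(ed,W(x,P))[0]-b)]
    r+=[proj(ew,W(x,(-40,-111,19)))[0]-(243,234)]
    for i,k in enumerate(L):
        for P,q,w in((lev(k,48,3,x[3+i]),tips[k],wt[k]),(lev(k,0,0,0),hin[k],wh[k])): r+=[.7*(proj(es,W(x,P))[0]-q[0]),.7*(proj(ed,W(x,P))[0]-q[1]),proj(ew,W(x,P))[0]-w]
    return np.concatenate(r)
s=least_squares(f,[.56,-.09,-.52,.5,.5,.5,.5],loss='soft_l1');x=s.x;print(x.round(4),np.degrees(x[2]));print(s.fun[14:].reshape(-1,6).round(1),s.fun[12:14])
o=get_obs()['ee_pos']
for i,k in enumerate(L):
    n=W(x,lev(k,40,5.5,x[3+i]));q=W(x,lev(k,42,5.5,0));print(k,'now',n.round(4),'flat',q.round(4),'shift cm',((q-o)*100).round(2),'tri tip',tri([es,ed,ew],[*tips[k],wt[k]]).round(3))
print('tubes',tri([es,ed],[(258,138),(226,156)]),tri([es,ed],[(270,141),(239,156)]))
print('beaker',atz(ew,(405,312),0),'bluecaps z.1',atz(ew,(430,73),.1), atz(ew,(385,100),.05))
E
```

```text
[ 0.5575 -0.0825 -0.5118  0.5233  0.4115  0.3828  0.4873] -29.326740909846944
[[-0.4  1.9  0.2  1.2 -1.2  0.5]
 [-0.8  2.1 -1.4  0.7  6.2 -0.8]
 [-0.2  0.8 -0.  -0.1  0.4 -0. ]
 [ 0.5  1.6  0.9  0.9 -0.8  1.9]
 [-0.3  0.9  0.3  1.1  0.5  0.5]
 [-1.1  1.9 -0.5  0.5 -2.  -2. ]
 [ 1.3  1.  -0.8 -1.2  1.3 -0.5]
 [ 1.   2.2  1.1  1.3  2.6  3.4]] [ 0.69007046 -1.19554182]
port now [ 0.4929 -0.0853  0.0848] flat [ 0.4978 -0.0765  0.0655] shift cm [ -4.04   5.28 -18.64] tri tip [ 0.498 -0.079  0.091]
opposite now [ 0.6209 -0.0819  0.081 ] flat [ 0.6172 -0.0885  0.0655] shift cm [  7.9    4.08 -18.64] tri tip [ 0.616 -0.089  0.084]
port_end now [ 0.5903 -0.1364  0.08  ] flat [ 0.5937 -0.1303  0.0655] shift cm [  5.55  -0.11 -18.64] tri tip [ 0.594 -0.128  0.086]
last now [ 0.5259 -0.0266  0.0836] flat [ 0.5213 -0.0346  0.0655] shift cm [ -1.69   9.47 -18.64] tri tip [ 0.521 -0.032  0.086]
tubes [ 0.7895606  -0.11722411  0.10902629] [ 0.75654896 -0.13190141  0.11073948]
beaker [ 5.93216343e-01 -3.74631896e-01 -5.55111512e-17] bluecaps z.1 [ 0.69864605 -0.09564412  0.1       ] [ 0.67043113 -0.10276506  0.05      ]
```

Everything is consistent: tips at 84 to 91 mm, all within reach, and the tubes (110 mm) stay below the gripper body. First lever: move above the port pad.

To row units: -14.5 cm / 100 = -0.145, 4.7 cm / 100 = 0.047, 0.01 rad / 6.2832 = 0.0016.

Call:
{"api": "servo_tool", "payload": {"moves": [[-0.022, 0.023, -0.01, 0.0016], [-0.044, 0.047, -0.03, 0.0016], [-0.044, 0.047, -0.06, 0.0016], [-0.044, 0.047, -0.09, 0.0016], [-0.044, 0.047, -0.12, 0.0016], [-0.044, 0.047, -0.135, 0.0016], [-0.044, 0.047, -0.145, 0.0016], [-0.044, 0.047, -0.145, 0.0016], [-0.044, 0.047, -0.145, 0.0016], [-0.044, 0.047, -0.145, 0.0016]]}}

```text
time: 3.03
ee_pos: [0.4952, -0.0832, 0.1079]
tcp_rot: [179.9, -0.0, 60.5]
wrist_force: [0.5, 1.0, 0.3]
opening: -0.0002
grasp_force: 0.0
```

```bash
python3 - <<'E'
from h import *
import pickle
a=[]
for n in('side','wrist'):
    i=cv2.cvtColor(camera(n),cv2.COLOR_RGB2BGR)
    i=i[150:260,215:355] if n=='side' else i[150:350,180:420]
    a.append(cv2.resize(i,(400,int(400*i.shape[0]/i.shape[1])),interpolation=cv2.INTER_CUBIC))
h=max(b.shape[0] for b in a);cv2.imwrite('pics/p1.png',np.hstack([cv2.copyMakeBorder(b,0,h-b.shape[0],0,0,0) for b in a]))
o=get_obs();print(o['ee_pos'],o['wrist_force'])
E
```

```text
[ 0.4952465  -0.08330535  0.10778331] [ 0.53864894 -0.62805122  0.19653126]
```

View pics/p1.png

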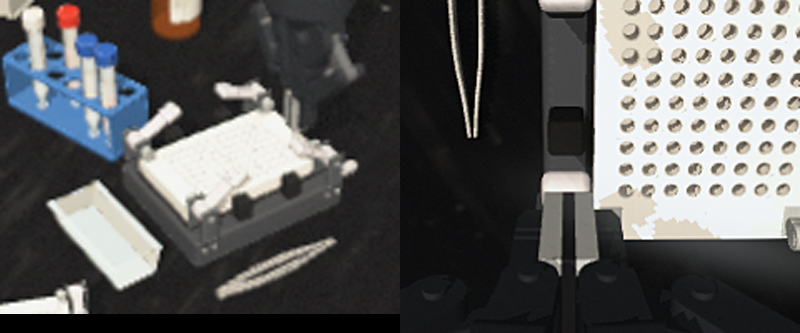

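The wrist crop shows the finger centred on the port lever, with the pad's tip just showing beyond the finger. I'll press along the arc.

To row units: -2.4 cm / 100 = -0.024, -2.2 cm / 100 = -0.022.

Call:
{"api": "servo_tool", "payload": {"moves": [[0, 0, -0.005, 0], [0, 0, -0.01, 0], [0, 0, -0.013, 0], [0, 0.001, -0.016, 0], [0.001, 0.0015, -0.018, 0], [0.001, 0.002, -0.02, 0], [0.001, 0.0025, -0.022, 0], [0.001, 0.003, -0.024, 0]]}}

```text
time: 3.8
ee_pos: [0.4966, -0.0796, 0.0832]
tcp_rot: [179.9, -0.1, 60.5]
wrist_force: [2.6, 4.5, 6.9]
opening: -0.0001
grasp_force: 3.3
```

To row units: -1.2 cm / 100 = -0.012, -1 cm / 100 = -0.01.

Call:
{"api": "servo_tool", "payload": {"moves": [[0, 0.0005, -0.002, 0], [0.0005, 0.001, -0.004, 0], [0.001, 0.0015, -0.006, 0], [0.001, 0.002, -0.008, 0], [0.0015, 0.0025, -0.01, 0], [0.0015, 0.003, -0.012, 0], [0.0015, 0.003, -0.012, 0]]}}

```text
time: 4.38
ee_pos: [0.4977, -0.0769, 0.0706]
tcp_rot: [179.9, -0.1, 60.5]
wrist_force: [1.3, 1.4, 3.6]
opening: 0.0
grasp_force: 1.6
```

To row units: -0.4 cm / 100 = -0.004, -0.3 cm / 100 = -0.003.

Call:
{"api": "servo_tool", "payload": {"moves": [[0, 0, -0.001, 0], [0, 0, -0.002, 0], [0, 0, -0.003, 0], [0, 0, -0.004, 0], [0, 0, -0.004, 0], [0, 0, -0.004, 0]]}}

```text
time: 4.88
ee_pos: [0.4969, -0.0773, 0.0662]
tcp_rot: [-180.0, 0.0, 60.5]
wrist_force: [1.7, 2.3, 3.2]
opening: -0.0001
grasp_force: 1.8
```

Port is at about 0.015 rad with a gentle force. I'll lift and cross to the opposite lever.

To row units: 12.2 cm / 100 = 0.122, 10 cm / 100 = 0.1.

Call:
{"api": "servo_tool", "payload": {"moves": [[0, 0, 0.02, 0], [0, 0, 0.05, 0], [0, 0, 0.075, 0], [0.03, -0.002, 0.08, 0], [0.065, -0.004, 0.08, 0], [0.1, -0.006, 0.08, 0], [0.122, -0.008, 0.07, 0], [0.122, -0.008, 0.05, 0], [0.122, -0.008, 0.04, 0], [0.122, -0.008, 0.035, 0], [0.122, -0.008, 0.035, 0], [0.122, -0.008, 0.035, 0]]}}

```text
time: 5.88
ee_pos: [0.6183, -0.0853, 0.1018]
tcp_rot: [-180.0, 0.0, 60.5]
wrist_force: [-0.9, 0.2, -0.5]
opening: -0.0002
grasp_force: 0.0
```

```bash
cat > look.py <<'E'
from h import *
import sys
a=[]
for n in('side','wrist'):
    i=cv2.cvtColor(camera(n),cv2.COLOR_RGB2BGR)
    i=i[150:260,215:355] if n=='side' else i[100:350,130:430]
    a.append(cv2.resize(i,(400,int(400*i.shape[0]/i.shape[1])),interpolation=cv2.INTER_CUBIC))
h=max(b.shape[0] for b in a);cv2.imwrite('pics/'+sys.argv[1],np.hstack([cv2.copyMakeBorder(b,0,h-b.shape[0],0,0,0) for b in a]))
o=get_obs();print(o['ee_pos'],o['wrist_force'])
E
python3 look.py p2.png
```

```text
[ 0.61898343 -0.08530908  0.1027315 ] [-1.39513889  1.07548325  0.4719534 ]
```

View pics/p2.png

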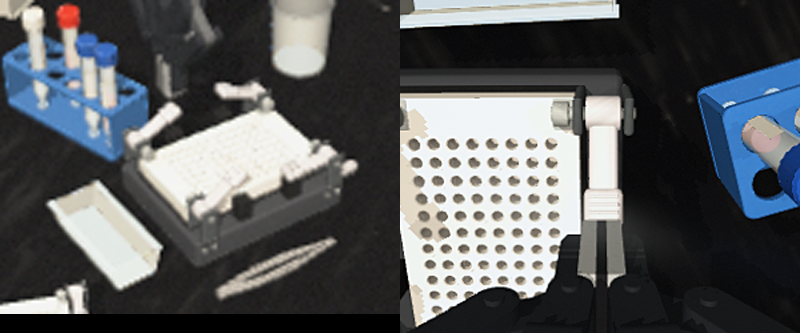

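The side view shows the port lever flat and staying down. The finger is centred laterally on the opposite lever but slightly towards its tip, so I'll shift a few mm toward the hinge and press.

To row units: -2.3 cm / 100 = -0.023, 0.25 cm / 100 = 0.0025.

Call:
{"api": "servo_tool", "payload": {"moves": [[0.002, 0.004, -0.004, 0], [0.002, 0.004, -0.009, 0], [0.002, 0.004, -0.012, 0], [0.002, 0.004, -0.015, 0], [0.002, 0.0035, -0.017, 0], [0.0015, 0.003, -0.019, 0], [0.0015, 0.0025, -0.021, 0], [0.001, 0.002, -0.023, 0]]}}

```text
time: 6.65
ee_pos: [0.6201, -0.0835, 0.0785]
tcp_rot: [180.0, 0.0, 60.5]
wrist_force: [-1.3, -0.8, 5.1]
opening: -0.0
grasp_force: 2.1
```

To row units: -0.9 cm / 100 = -0.009, -0.8 cm / 100 = -0.008.

Call:
{"api": "servo_tool", "payload": {"moves": [[0, -0.0005, -0.002, 0], [-0.0005, -0.001, -0.004, 0], [-0.0005, -0.0015, -0.006, 0], [-0.001, -0.002, -0.008, 0], [-0.001, -0.002, -0.009, 0], [-0.001, -0.002, -0.009, 0]]}}

```text
time: 7.15
ee_pos: [0.619, -0.0854, 0.069]
tcp_rot: [180.0, 0.0, 60.5]
wrist_force: [0.4, -1.3, 2.3]
opening: -0.0003
grasp_force: 1.0
```

Call:
{"api": "servo_tool", "payload": {"moves": [[0, 0, -0.001, 0], [0, 0, -0.002, 0], [0, 0, -0.003, 0], [0, 0, -0.003, 0], [0, 0, -0.003, 0]]}}

```text
time: 7.57
ee_pos: [0.619, -0.0852, 0.0661]
tcp_rot: [-180.0, -0.0, 60.5]
wrist_force: [-1.2, -1.2, 4.0]
opening: -0.0001
grasp_force: 1.6
```

Opposite is flat. Next is port_end.

Call:
{"api": "servo_tool", "payload": {"moves": [[0, 0, 0.02, 0], [0, 0, 0.04, 0], [0, 0, 0.06, 0], [-0.01, -0.02, 0.06, 0], [-0.02, -0.04, 0.06, 0], [-0.028, -0.05, 0.06, 0], [-0.028, -0.05, 0.05, 0], [-0.028, -0.05, 0.04, 0], [-0.028, -0.05, 0.035, 0], [-0.028, -0.05, 0.035, 0], [-0.028, -0.05, 0.035, 0]]}}

```text
time: 8.48
ee_pos: [0.5908, -0.1344, 0.1003]
tcp_rot: [-179.9, 0.0, 60.5]
wrist_force: [-0.1, 0.3, 0.7]
opening: 0.0002
grasp_force: 0.0
```

To row units: -2.3 cm / 100 = -0.023, -2.1 cm / 100 = -0.021.

Call:
{"api": "servo_tool", "payload": {"moves": [[0, 0, -0.005, 0], [0, 0, -0.009, 0], [0, 0, -0.012, 0], [0, 0, -0.015, 0], [0.0005, 0.001, -0.017, 0], [0.001, 0.0015, -0.019, 0], [0.001, 0.002, -0.021, 0], [0.001, 0.0025, -0.023, 0]]}}

```text
time: 9.15
ee_pos: [0.5926, -0.1324, 0.0788]
tcp_rot: [179.9, -0.1, 60.5]
wrist_force: [1.0, 2.8, 5.6]
opening: -0.0
grasp_force: 2.7
```

To row units: -0.9 cm / 100 = -0.009, -0.8 cm / 100 = -0.008.

Call:
{"api": "servo_tool", "payload": {"moves": [[0.0005, 0.0005, -0.002, 0], [0.0005, 0.001, -0.004, 0], [0.001, 0.0015, -0.006, 0], [0.001, 0.002, -0.008, 0], [0.001, 0.002, -0.009, 0], [0.001, 0.002, -0.009, 0]]}}

```text
time: 9.65
ee_pos: [0.5935, -0.1304, 0.0696]
tcp_rot: [179.9, -0.1, 60.5]
wrist_force: [2.6, 2.2, 4.1]
opening: -0.0002
grasp_force: 1.9
```

To row units: -0.35 cm / 100 = -0.0035, -0.3 cm / 100 = -0.003.

Call:
{"api": "servo_tool", "payload": {"moves": [[0, 0, -0.001, 0], [0, 0, -0.002, 0], [0, 0, -0.003, 0], [0, 0, -0.0035, 0], [0, 0, -0.0035, 0]]}}

```text
time: 10.07
ee_pos: [0.5931, -0.1308, 0.0657]
tcp_rot: [180.0, 0.0, 60.5]
wrist_force: [2.5, 2.3, 3.9]
opening: 0.0001
grasp_force: 1.9
```

Port_end is flat. Now the last lever.

To row units: 10.3 cm / 100 = 0.103, -6.8 cm / 100 = -0.068.

Call:
{"api": "servo_tool", "payload": {"moves": [[0, 0, 0.02, 0], [0, 0, 0.04, 0], [0, 0, 0.065, 0], [-0.015, 0.023, 0.07, 0], [-0.032, 0.05, 0.07, 0], [-0.05, 0.077, 0.07, 0], [-0.068, 0.103, 0.07, 0], [-0.068, 0.103, 0.055, 0], [-0.068, 0.103, 0.04, 0], [-0.068, 0.103, 0.036, 0], [-0.068, 0.103, 0.036, 0], [-0.068, 0.103, 0.036, 0]]}}

```text
time: 11.07
ee_pos: [0.5247, -0.0282, 0.1016]
tcp_rot: [-179.9, 0.1, 60.5]
wrist_force: [0.7, -0.1, 0.3]
opening: 0.0003
grasp_force: 0.0
```

```bash
python3 look.py p3.png
```

```text
[ 0.52530111 -0.0281579   0.10236225] [ 0.48436036 -1.11408251  1.21034859]
```

View pics/p3.png

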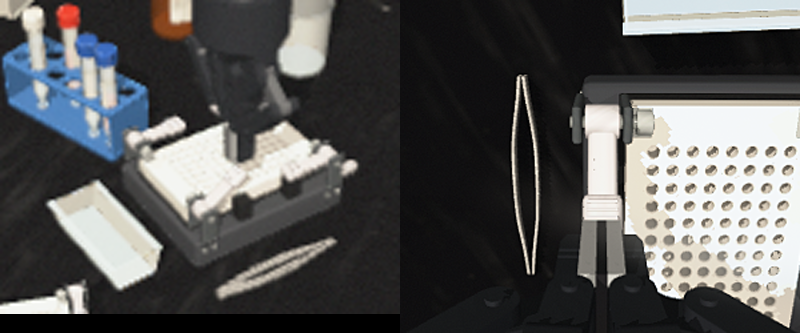

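The finger is centred on the last lever, at the same offset towards the tip as before. I'll shift 4 mm toward the hinge and press.

To row units: -2.2 cm / 100 = -0.022, -2 cm / 100 = -0.02.

Call:
{"api": "servo_tool", "payload": {"moves": [[0.002, 0.003, -0.004, 0], [0.002, 0.003, -0.008, 0], [0.002, 0.003, -0.011, 0], [0.002, 0.003, -0.014, 0], [0.0015, 0.0025, -0.016, 0], [0.001, 0.002, -0.018, 0], [0.001, 0.0015, -0.02, 0], [0.0005, 0.001, -0.022, 0]]}}

```text
time: 11.83
ee_pos: [0.5257, -0.0269, 0.0799]
tcp_rot: [180.0, -0.0, 60.5]
wrist_force: [0.6, -1.3, 5.1]
opening: 0.0
grasp_force: 2.1
```

To row units: -1 cm / 100 = -0.01, -0.8 cm / 100 = -0.008.

Call:
{"api": "servo_tool", "payload": {"moves": [[0, -0.0005, -0.002, 0], [-0.0005, -0.001, -0.004, 0], [-0.001, -0.0015, -0.006, 0], [-0.001, -0.002, -0.008, 0], [-0.001, -0.0025, -0.01, 0], [-0.001, -0.0025, -0.01, 0]]}}

```text
time: 12.33
ee_pos: [0.5242, -0.0295, 0.0693]
tcp_rot: [-180.0, 0.0, 60.5]
wrist_force: [-0.4, -1.4, 1.9]
opening: -0.0002
grasp_force: 1.0
```

To row units: -0.35 cm / 100 = -0.0035, -0.3 cm / 100 = -0.003.

Call:
{"api": "servo_tool", "payload": {"moves": [[0, 0, -0.001, 0], [0, 0, -0.002, 0], [0, 0, -0.003, 0], [0, 0, -0.0035, 0], [0, 0, -0.0035, 0]]}}

```text
time: 12.75
ee_pos: [0.5243, -0.0294, 0.0662]
tcp_rot: [-180.0, 0.0, 60.5]
wrist_force: [-1.8, -1.6, 4.0]
opening: -0.0002
grasp_force: 1.8
```

To row units: 18.5 cm / 100 = 0.185, 18 cm / 100 = 0.18.

Call:
{"api": "servo_tool", "payload": {"moves": [[0, 0, 0.01, 0], [0, 0, 0.03, 0], [0, 0, 0.06, 0], [-0.005, -0.01, 0.09, 0], [-0.015, -0.025, 0.12, 0], [-0.025, -0.05, 0.15, 0], [-0.03, -0.08, 0.18, 0], [-0.03, -0.1, 0.185, 0], [-0.03, -0.1, 0.185, 0], [-0.03, -0.1, 0.185, 0], [-0.03, -0.1, 0.185, 0]]}}

```text
time: 13.67
ee_pos: [0.4944, -0.1288, 0.2508]
tcp_rot: [-179.9, -0.0, 60.5]
wrist_force: [0.7, 0.3, -0.0]
opening: 0.0
grasp_force: 0.0
```

```bash
python3 - <<'E'
from h import *
a=[cv2.cvtColor(camera(n),cv2.COLOR_RGB2BGR) for n in('side','scene','wrist')]
c=[a[0][150:260,215:355],a[1][160:270,225:365],a[2][20:240,140:420]]
cv2.imwrite('pics/end.png',np.hstack([cv2.resize(i,(266,209) if 0 else (266,209),interpolation=cv2.INTER_CUBIC) for i in c]))
cv2.imwrite('pics/end.png',np.vstack([np.hstack([cv2.resize(i,(382,300),interpolation=cv2.INTER_CUBIC) for i in c[:2]]),np.hstack([cv2.resize(c[2],(382,300)),np.zeros((300,382,3),np.uint8)])]))
print(get_obs()['ee_pos'])
E
```

```text
[ 0.4943395  -0.12830992  0.25060288]
```

View pics/end.png

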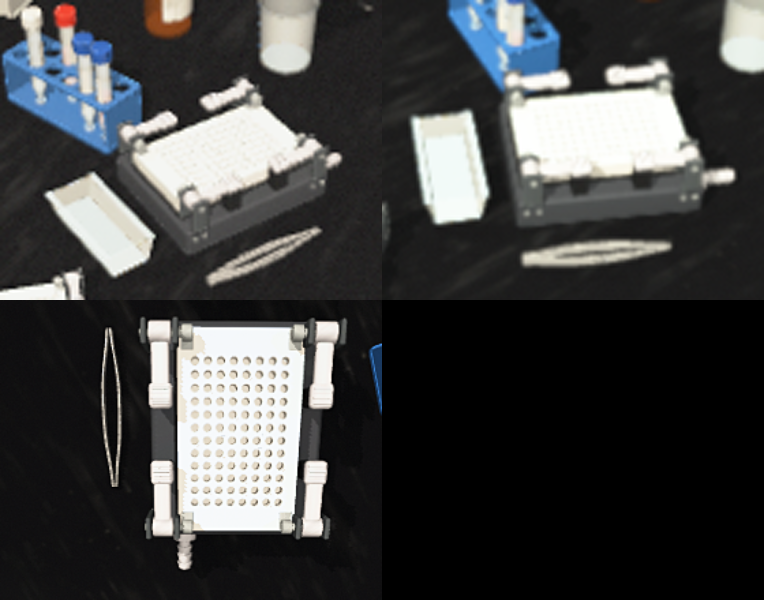

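All four levers lie flat, the manifold and bystanders haven't moved, and the arm is clear.

```bash
python3 -c "
from workcell import *
print(job_done())"
```

```text
the job is handed in; nothing more can be done
None
```

I pressed all four levers flat in the required crosswise order, with wrist forces of roughly 9 N or less at each check. The final pictures show the manifold and bystanders in place, and I handed the job in at about 14 s; no verdict came back.

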